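# Dress the sloping edge of a clamped steel plate with a hand file

### The arm

A 6-joint arm with a two-finger parallel gripper is mounted at the origin on the work surface. World frame = base frame: x ahead of the robot, y to its left, z up, the work surface at z = 0. Lengths are in m, angles in rad, forces in N, time in s.
With the tool pointing down it reaches from about 0.35 to 0.775 m from the base axis. Payload 5.5 kg.
Tool frame: the origin (TCP) lies between the finger pads; the fingertips stand 11 mm ahead of it and the grasp point (between the pads) lies 8 mm behind it (tips_ahead is the distance from the TCP to the fingertips, in m); z points along the fingers, y is the line along which they close (so a half turn about z gives the same grasp; the last joint's range is limited). The gripper opens to 85 mm and grips with 20 to 120 N. Pads are 22 mm wide; open, the fingers measure 114 mm over their backs; the gripper's body (76 mm by 85 mm) begins 54 mm behind the grasp point. The pads swing forward as they close: fully open they stand 13 mm farther back than shut.
Start: joints at [1.174, 0.313, 0.046, 1.304, 0, 1.431], TCP at [0.146, 0.556, 0.242] pointing down, gripper open.
Joint ranges: [-2.76, 2.76], [-0.86, 1.69], [-1.03, 1.26], [-2.2, 2.34], [-1.47, 1.5], [-3.14, 3.14]. Speed limits (rad/s): [2.57, 2.57, 3.14, 3.14, 3.14, 3.14].

### API

Orientations are given as a unit quaternion [w, x, y, z].
In Python, from workcell import * gives the robot as it stands. The module is installed in compiled form; this text tells all that it offers.
- The arm moves only by the tool jog_arm, never from a script. Its argument "moves" is a list of rows, each an object with "fingers": the closure, from 0 (fully open) to 1 (shut); "slide": the shift along the tool's x, y, z in mm, a list of three; "angular": the turn, a rotation vector about the tool's x, y, z in degrees, a list of three. A call has 1 to 10 rows; each row is the pose to reach, as a shift and turn from the pose commanded when the call began, along the tool's axes at that moment; what a row does not reach only later rows make up. A row lasts 1/12 s, in which the tool goes at most 41.7 mm and 7.16 degrees, less where a joint would pass 70% of its speed; a pose out of reach is approached as far as the arm can. A call with a gripper value outside its range is refused whole. The fingers move at their own pace and stop on an object; "squeeze" is the grip in N (left out, the last holds). Time passes only in rows, so rows that repeat a pose let the fingers close. It gives the time, the measured TCP pose, the force, the opening and the grip force at its end, in the units of the state.
- get_state(): the state, without advancing time (a new reading comes with each control period).
- read_camera(name): name is "scene" or "top"; returns a dict with "color" (480x640x3 uint8, red, green, blue), "fovy" (degrees; the focal length in pixels is half the picture's height over the tangent of half this angle, whatever the lens; pixels are square), "cx", "cy" (the principal point, pixels), "world_from_camera" (4x4, takes a point from camera to world coordinates). Camera axes: x right, y down, z forward; pixel columns grow to the right and rows downward; lengths in m; the calibration is good to about 2 mm. A picture is of the moment at which its call begins. There is no depth.
- hand_in(): hands the job in; it is judged then, once.
Trained networks look in a picture, given as the dict that the camera call returned (one of the last four; its "shot" number tells which), for a name from the list of things; names that differ only in an ending like _2 or _b are one class to them, and where a whole thing is asked for, a point or a joint stands for the part that bears it (a point fixed in the world has none). Each returns a list of dicts, best first, with "p" (0 to 1); they miss things now and then, are a little off and sometimes report something else, mostly with a low value. They report only what shows in the picture. A call takes as long as a camera call. They do not tell look-alikes from the thing itself.
- look_for(target, picture): "point" ([column, row] in pixels, amid what is visible of it).
- tip_of(target, picture): "point" ([column, row] in pixels: a listed point, or the origin of a listed thing).
The state is a dict: "clock": time; "joint_pos": joint angles; "qvel": joint speeds; "tau": joint torques, N m; "tcp_pos": TCP position; "orientation": TCP orientation; "wrist_force": force on the tool from outside, world axes, zero at the start; "ft_torque": the same for the moment, N m; "finger_gap": finger opening in m; "grip_force": force on a finger pad.
Only numpy, scipy, OpenCV 4.12 (cv2) and the standard library are available. Lean on these libraries where they do the work, as an engineer would, in place of code of your own. Each camera call takes 0.05 s, during which the arm holds its last target. There are 200 camera calls.

### The job

Take the flat file from its white rest and dress the sloping top edge of the steel plate in the clamp with at least three strokes: lay the blade flat on the slope and square across the edge, press lightly, and push it tip first from the clamp's screw side towards the other side, from the front third of the blade to its rear third. File on forward strokes only: lift the file clear of the edge before each return and never drag it back. Then lay the file back in both notches of its rest, pointing as you found it, and leave the other things on the bench alone.

Things in the scene. Friction and masses are not known exactly. Their poses are not given: they have to be found in the camera images.
- file: Flat hand file, 200 mm, about 0.13 kg. Origin: underside, where blade meets handle; x to the tip, z up. Dark steel blade: x 0 to 100 mm, 20 wide (y), 5 thick, filing face = underside (z 0). Wooden handle: x -100 to 0 mm, 18 wide (y), z 0 to 22 mm, flat sides. Centre of mass near the front of the handle or just ahead. Starts level in the rest, underside 25 mm above the table.
- file_tip (a point): Tip end of the file blade, middle of its underside (100, 0, 0 mm in the file's frame). Axes as the file's.
- file_grip (a point): Where to grip the file: middle of the handle's section, 25 mm behind the blade (-25, 0, 11 mm in the file's frame).
- rest: White fixed file rest: strip 180 x 50 x 6 mm with two notched saddles, each 16 mm long, 44 wide. Origin on the table under it; x the way the file points. Saddles at x = 60 mm (under the blade) and -82 mm (under the handle's tail): notches 30 mm wide, floor 25 mm above the table, cheeks 10 mm higher. The file belongs with its origin over the rest's origin and x along x.
- clamp: Dark steel bench clamp fixed to the table, base 130 x 110 x 16 mm, origin under its centre; y away from the robot, x to its right (turned by up to 20 degrees). Head tilted 30 degrees to its -x side. The screw with cross bar sticks out 54 mm on the -y side, 36 mm below the edge; strokes run from there to +y. Jaws within 20 mm of the plate, tops 22 mm below its edge. The head is sprung (see joints).
- plate: Stainless steel plate 40 mm long and 4 mm thick in the jaws, standing 22 mm clear of them. Axes as edge; origin 46 mm below the edge.
- edge (a point): Middle of the plate's top edge, the one to file, about 122 mm above the table. x along the edge (40 mm, rising 30 degrees to the robot's right), y level, the forward stroke, away from the robot, across the 4 mm thickness; z square out of the slope, leaning 30 degrees to its left. When filing, the file's z is along this z and its x along this y. Moves with the sprung head.
- head (a joint): How far the sprung head is pushed in square to the slope, m: 0 free, 0.008 at the stop. It starts to sink at about 1.5 N and gives 0.8 N per mm.
- carriage (a joint): How far the file's drag has carried the head along the stroke, m: positive forward (clamp +y), negative when it is dragged back; sprung to 0, 0.8 N per mm, stops at 0.008 either way.
- petri: Bystander to leave alone: closed petri dish, 90 mm across, 16 mm high. Origin under its middle.
- reagent: Bystander to leave alone: bottle 54 mm across, 110 mm high. Origin under its middle.
- jar: Bystander to leave alone: brown jar 60 mm across, 75 mm high. Origin under its middle.
- spatula: Bystander to leave alone: spatula 190 mm long, lying flat. Origin under its middle.
- forceps: Bystander to leave alone: steel forceps 130 mm long, lying flat. Origin under its middle.
- beaker: Bystander to leave alone: open beaker 60 mm across, 70 mm high. Origin under its middle.
- stopper: Bystander to leave alone: rubber stopper 34 mm across, 28 mm high. Origin under its middle.
There are look-alikes about, which are no part of the job. What is meant by the file is not blue, and is the smaller of those in its own colour.

How it is judged:
On the way, in this order (a step that is already met when the one before it is completed fails the run):
1. First stroke: the front of the blade (tip 5 to 38 mm past the edge) is pressed on the edge with over 1 N, flat on the slope (within 12 degrees) and square across it (within 15 degrees) (contact force between file and plate above 1 N and y of file_tip in the frame of edge between 0.005 and 0.038 m and angle between the z axis of file and the z axis of edge, either way round below 0.22 rad and angle between the x axis of file and the y axis of edge, either way round below 0.26 rad), for 0.1 s.
2. First stroke: pushed forward, still pressed flat, until the tip is over 62 mm past the edge (contact force between file and plate above 1 N and y of file_tip in the frame of edge above 0.062 m and angle between the z axis of file and the z axis of edge, either way round below 0.22 rad and angle between the x axis of file and the y axis of edge, either way round below 0.26 rad), for 0.04 s.
3. First stroke: file lifted off the edge, its tip over 6 mm clear of the slope (contact force between file and plate below 0.05 N and z of file_tip in the frame of edge above 0.006 m), for 0.1 s.
4. Second stroke: the front of the blade (tip 5 to 38 mm past the edge) is pressed on the edge with over 1 N, flat on the slope (within 12 degrees) and square across it (within 15 degrees) (all of step 1), for 0.1 s.
5. Second stroke: pushed forward, still pressed flat, until the tip is over 62 mm past the edge (all of step 2), for 0.04 s.
6. Second stroke: file lifted off the edge, its tip over 6 mm clear of the slope (all of step 3), for 0.1 s.
7. Third stroke: the front of the blade (tip 5 to 38 mm past the edge) is pressed on the edge with over 1 N, flat on the slope (within 12 degrees) and square across it (within 15 degrees) (all of step 4), for 0.1 s.
8. Third stroke: pushed forward, still pressed flat, until the tip is over 62 mm past the edge (all of step 5), for 0.04 s.
9. Third stroke: file lifted off the edge, its tip over 6 mm clear of the slope (all of step 6), for 0.1 s.
At the end, for the whole second after the job is handed in: The file lies at rest, level, in both notches of its rest, tip the same way as at the start: its origin within 15 mm along and 7 mm across of the rest's origin, its underside 22 to 30 mm above the table (x of file in the frame of rest between -0.015 and 0.015 m and y of file in the frame of rest between -0.007 and 0.007 m and z of file in the frame of rest between 0.022 and 0.03 m and x of file_tip in the frame of rest above 0.08 m and angle between file's own z axis and vertical below 0.1 rad and linear speed of file below 0.02 m/s and angular speed of file below 0.2 rad/s); the robot touches nothing.
It fails at once if the file is dragged back on the edge (the head is pulled backwards by over 2 mm) (value of joint carriage below -0.002 m).
It fails at once if the file is pressed on the plate with over 20 N (contact force between file and plate above 20 N).
It fails at once if a bystander on the bench is moved by over 25 mm (distance of any of petri, reagent, jar, spatula, forceps, beaker, stopper from where it was at the start of the episode above 0.025 m).
It also fails if it takes over 64 s, if anything falls off the work surface, if the arm or the gripper's body presses on something with over 40 N, if the wrist force passes 120 N, or if a joint passes its speed limit or range.

## Working session

There is one attempt and no reset: what is moved stays moved. The work goes in short steps, Python scripts to look and compute and a tool call to move; the robot and the scene stay as the last step left them, time stands still between calls to the robot, and variables do not carry over. Pictures are saved under pics/ and viewed, at most 10 in all, crops included, and the job is handed in when it is done.

Besides the shell and the picture viewer there is one more tool, called after "Call:" as name([rows], argument=value, ...), one row to a line, values as JSON. jog_arm: Moves the arm, as the interface text tells. Its arguments: {"type":"object","properties":{"moves":{"type":"array","items":{"type":"object","properties":{"fingers":{"type":"number"},"slide":{"type":"array","items":{"type":"number"}},"angular":{"type":"array","items":{"type":"number"}}}}},"squeeze":{"type":"number"}},"required":["moves"]}

```bash
mkdir -p pics; cat > h.py <<'E'
from workcell import *
import numpy as np, cv2
from scipy.spatial.transform import Rotation as R
def ray(c,p):
    f=240/np.tan(np.radians(c["fovy"])/2); T=np.array(c["world_from_camera"])
    d=T[:3,:3]@np.array([(p[0]-c["cx"])/f,(p[1]-c["cy"])/f,1]); return T[:3,3],d/np.linalg.norm(d)
def onz(c,p,z):
    o,d=ray(c,p); return o+d*(z-o[2])/d[2]
def tri(cs,ps):
    A=np.zeros((3,3));b=np.zeros(3)
    for c,p in zip(cs,ps):
        o,d=ray(c,p);M=np.eye(3)-np.outer(d,d);A+=M;b+=M@o
    X=np.linalg.solve(A,b); 
    e=[np.linalg.norm((np.eye(3)-np.outer(ray(c,p)[1],ray(c,p)[1]))@(X-ray(c,p)[0])) for c,p in zip(cs,ps)]
    return X,max(e)
def proj(c,X):
    f=240/np.tan(np.radians(c["fovy"])/2); T=np.array(c["world_from_camera"])
    q=T[:3,:3].T@(np.array(X)-T[:3,3]); return np.array([c["cx"]+f*q[0]/q[2],c["cy"]+f*q[1]/q[2]])
E
python3 - <<'E'
from h import *
for n in("scene","top"):
    c=read_camera(n); cv2.imwrite(f"pics/{n}1.png",c["color"][:,:,::-1])
    print(n,np.round(c["world_from_camera"],3).tolist(),c["fovy"])
    for t in("file","file_tip","file_grip","rest","clamp","edge","plate"):
        for k,f in(("L",look_for),("T",tip_of)):
            print(n,t,k,[(np.round(r["point"]).tolist(),round(r["p"],2)) for r in f(t,c)[:4]])
print(get_state())
E
```

```text
scene [[-0.703, 0.404, -0.585, 1.265], [0.711, 0.414, -0.569, 0.617], [0.012, -0.816, -0.578, 0.863], [0.0, 0.0, 0.0, 1.0]] 57.332944687517895
scene file L [([198.0, 217.0], 0.79), ([288.0, 255.0], 0.71), ([338.0, 232.0], 0.54)]
scene file T [([207.0, 222.0], 0.81), ([284.0, 258.0], 0.78), ([342.0, 233.0], 0.72), ([278.0, 300.0], 0.63)]
scene file_tip L [([197.0, 220.0], 0.76), ([356.0, 300.0], 0.72), ([285.0, 257.0], 0.66), ([338.0, 233.0], 0.65)]
scene file_tip T [([238.0, 226.0], 0.79), ([252.0, 267.0], 0.64), ([366.0, 223.0], 0.59)]
scene file_grip L [([287.0, 255.0], 0.79), ([339.0, 231.0], 0.79), ([196.0, 219.0], 0.65), ([280.0, 231.0], 0.27)]
scene file_grip T [([197.0, 217.0], 0.93), ([336.0, 232.0], 0.54)]
scene rest L [([285.0, 261.0], 0.61)]
scene rest T [([282.0, 265.0], 0.79), ([444.0, 383.0], 0.62)]
scene clamp L [([351.0, 321.0], 0.62), ([355.0, 300.0], 0.48)]
scene clamp T [([349.0, 327.0], 0.8), ([282.0, 258.0], 0.47)]
scene edge L [([356.0, 302.0], 0.48)]
scene edge T [([356.0, 299.0], 0.59)]
scene plate L [([354.0, 302.0], 0.42)]
scene plate T [([350.0, 304.0], 0.4
[... 1039 characters left out ...]
189.0], 0.45)]
{'clock': 1.5, 'joint_pos': array([1.17440384e+00, 3.13192316e-01, 4.61140517e-02, 1.30359872e+00,
       5.70377104e-06, 1.43124827e+00]), 'qvel': array([-0.00023123,  0.00012394,  0.00069738,  0.00172752,  0.00022858,
       -0.00074486]), 'tau': array([-1.10423422e-03, -4.80459058e+01,  2.98803753e+01,  5.77215669e-04,
       -2.68788672e-04, -5.48446707e-06]), 'tcp_pos': array([0.14606431, 0.5561874 , 0.24233331]), 'orientation': array([1.30488342e-05, 1.28069509e-01, 9.91765193e-01, 5.82948855e-05]), 'wrist_force': array([ 0.74011468,  0.1513364 , -0.19416629]), 'ft_torque': array([0.03554192, 0.00437475, 0.00320855]), 'grip_force': 0.0, 'finger_gap': 0.08539886155108882}
```

View pics/scene1.png

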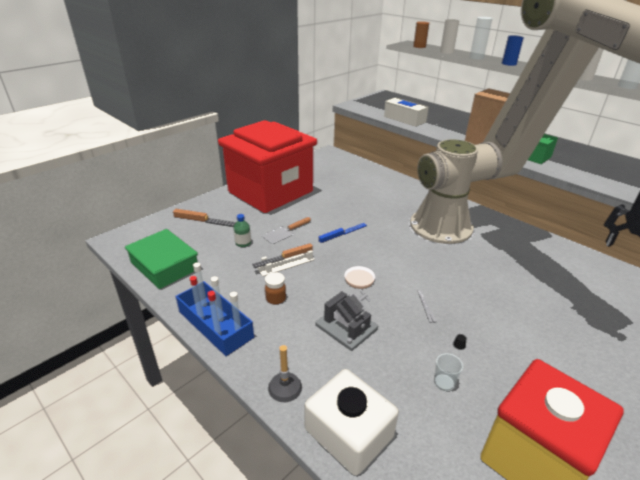

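View pics/top1.png

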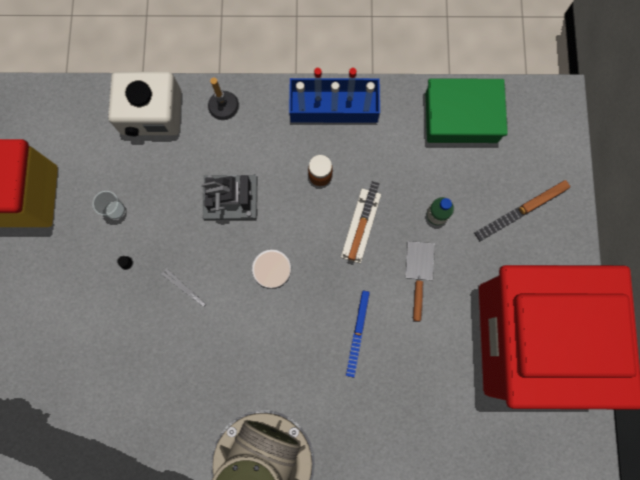

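The file in the white rest is the brown-handled one at top (362,222) / scene (285,257), tip at top (375,183). The clamp is at top (230,195) / scene (349,320). I'll enlarge these areas to get exact pixels.

```bash
python3 - <<'E'
from h import *
cs=[read_camera("top"),read_camera("scene")]
def crop(c,x,y): return cv2.resize(c["color"][y:y+90,x:x+120,::-1],(400,300),interpolation=cv2.INTER_CUBIC)
m=np.vstack([np.hstack([crop(cs[0],305,177),crop(cs[1],230,220)]),np.hstack([crop(cs[0],170,150),crop(cs[1],290,265)])])
cv2.imwrite("pics/m.png",m)
T=lambda a,b:np.round(np.append(*tri(cs,[a,b])),3)
print("origin",T((362,222),(284,258)),"tip",T((373,183),(252,267)),"rest",T((361,226),(282,265)),"clamp",T((231,195),(349,327)),"edge",T((207,183),(356,299)))
E
```

```text
origin [ 0.553 -0.228  0.022  0.   ] tip [ 0.652 -0.258  0.024  0.003] rest [ 0.553 -0.231 -0.008  0.005] clamp [0.619 0.096 0.004 0.007] edge [0.619 0.124 0.122 0.003]
```

View pics/m.png

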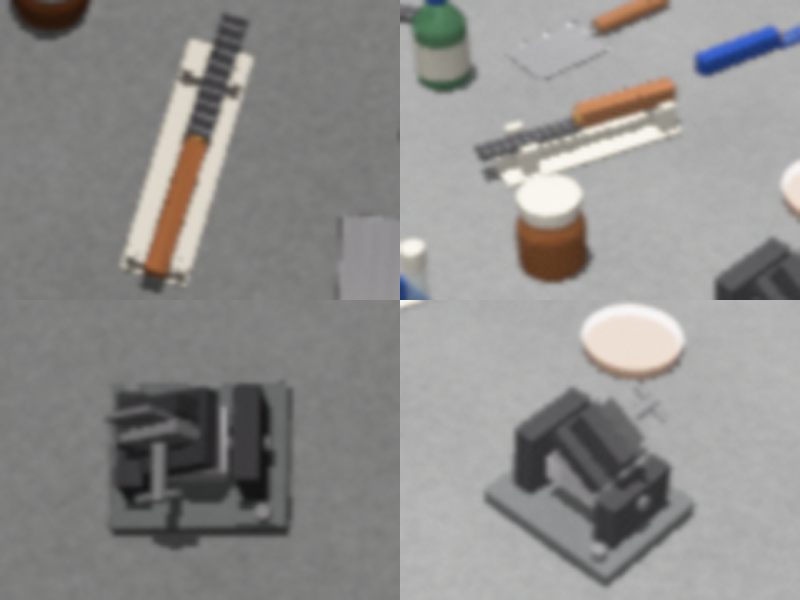

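The crops show file axis, rest strip corners and the clamp base edges clearly, so I'll compute poses from them and overlay the predicted edge on a zoomed view.

```bash
python3 - <<'E'
from h import *
cs=[read_camera("top"),read_camera("scene")]
P=lambda x,y,ox,oy:(ox+(x+.5)*.3-.5,oy+(y+.5)*.3-.5)
t,s=cs
rc=np.array([onz(t,P(x,y,305,177),.006) for x,y in((190,38),(253,58),(188,285),(122,266))])
print("rest c",rc.mean(0).round(4),"len",np.linalg.norm(rc[0]-rc[3]).round(3),"yaw",np.degrees([np.arctan2(*(rc[i]-rc[j])[1::-1]) for i,j in((0,3),(1,2))]).round(1))
a=onz(t,P(234,18,305,177),.03);b=onz(t,P(198,138,305,177),.04);d=onz(t,P(156,272,305,177),.047)
print("tip",a.round(4),"joint",b.round(4),"tail",d.round(4),np.degrees([np.arctan2(*(a-d)[1::-1])]).round(1))
print("tri tip",tri(cs,[P(234,18,305,177),P(480,153,230-120,220)])[0].round(4))
bc=np.array([onz(t,P(x,y-300,170,150),.016) for x,y in((110,382),(289,380),(290,530),(110,530))])
print("clamp",bc.round(4).tolist(),bc.mean(0).round(4))
bs=np.array([onz(s,P(x-400,y-300,290,265),.016) for x,y in((487,493),(607,582),(692,505))])
print("clamp scene",bs.round(4).tolist(),((bs[0]+bs[2])/2).round(4))
def crop(c,x,y): return cv2.resize(c["color"][y:y+75,x:x+50,::-1],(400,600),interpolation=cv2.INTER_CUBIC)
cv2.imwrite("pics/m2.png",np.hstack([crop(t,195,155),crop(s,325,270)]))
E
```

```text
rest c [ 0.5497 -0.2273  0.006 ] len 0.177 yaw [-16.4 -16.2]
tip [ 0.6499 -0.2593  0.03  ] joint [ 0.5582 -0.2318  0.04  ] tail [ 0.4606 -0.2012  0.047 ] [-17.]
tri tip [ 0.6497 -0.2588  0.0287]
clamp [[0.6719, 0.1597, 0.016], [0.6741, 0.0285, 0.016], [0.5612, 0.0248, 0.016], [0.5605, 0.1548, 0.016]] [0.6169 0.0919 0.016 ]
clamp scene [[0.6748, 0.0358, 0.016], [0.6756, 0.1634, 0.016], [0.5686, 0.159, 0.016]] [0.6217 0.0974 0.016 ]
```

View pics/m2.png

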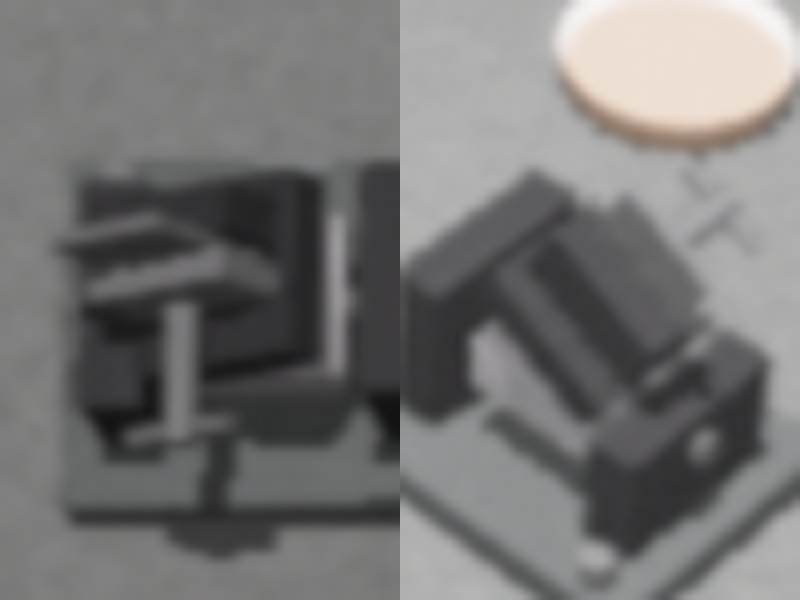

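The plate's top edge shows as the thin strip from (58,243) to (158,218) in the top crop and (625,195)–(703,288) in the scene crop; triangulating its ends and planning poses.

```bash
python3 - <<'E'
from h import *
cs=[read_camera("top"),read_camera("scene")]
P=lambda x,y,ox,oy:(ox+(x+.5)/8-.5,oy+(y+.5)/8-.5)
lo=tri(cs,[P(60,243,195,155),P(703,290,325-50,270)]);hi=tri(cs,[P(158,218,195,155),P(625,197,325-50,270)])
print(lo,hi,(lo[0]+hi[0])/2,np.linalg.norm(hi[0]-lo[0]))
E0=np.array([.619,.124,.122]);a=np.radians(1.2);y=np.array([np.cos(a),np.sin(a),0]);xx=np.array([np.sin(a),-np.cos(a),0])
x=xx*np.cos(np.pi/6)+np.array([0,0,.5])
for s in(-.02,.02):
    for u in(-.002,.002): print([(proj(c,E0+s*x+u*y)-np.array(o))*8 for c,o in zip(cs,((195,155),(275,270)))])
Rt=R.from_quat(get_state()["orientation"],scalar_first=True).as_matrix();print(Rt.round(3))
E
```

```text
(array([0.61688821, 0.1401594 , 0.10870679]), np.float64(7.783662065965936e-05)) (array([0.61867084, 0.10869051, 0.12803204]), np.float64(0.0002229845594938709)) [0.61777952 0.12442495 0.11836942] 0.03697206848416853
[array([ 49.96016747, 237.11334434]), array([703.28530115, 280.05142955])]
[array([ 50.29670432, 223.52082064]), array([695.12418527, 286.515024  ])]
[array([159.75190932, 214.3802603 ]), array([620.73129587, 178.88645856])]
[array([160.02905708, 200.59706801]), array([612.44714553, 185.08269754])]
[[-0.967  0.254  0.   ]
 [ 0.254  0.967  0.   ]
 [ 0.     0.    -1.   ]]
```

Edge middle ≈ (0.618, 0.124, 0.120), file grip ≈ (0.528, −0.222), yaw −16.6°. Computing the approach moves.

```bash
cat >> h.py <<'E'
def toolR(yaw,tilt=0): # file frame yaw (deg), leaning left by tilt; tool x=-file x, y=file y, z=-file z
    F=R.from_euler("z",yaw,degrees=True)*R.from_euler("x",-tilt,degrees=True)
    return F*R.from_euler("y",180,degrees=True)
def rel(p,Rt,q,Rq):
    return (Rt.inv().apply(np.array(q)-p)*1000).round(1).tolist(),np.degrees((Rt.inv()*Rq).as_rotvec()).round(1).tolist()
def now():
    s=get_state(); return s["tcp_pos"],R.from_quat(s["orientation"],scalar_first=True)
E
python3 - <<'E'
from h import *
p,r=now(); A=([.45,.2,.24],toolR(-16.6)); B=([.528,-.2215,.13],toolR(-16.6))
print(rel(p,r,*A),rel(p,r,*B), r.as_matrix().round(2))
E
```

```text
([-384.4, -267.3, 2.3], [0.0, -0.0, 1.9]) ([-566.9, -655.2, 112.3], [0.0, -0.0, 1.9]) [[-0.97  0.25  0.  ]
 [ 0.25  0.97  0.  ]
 [ 0.    0.   -1.  ]]
```

Call:
jog_arm([
  {"fingers":0.2,"slide":[-384,-267,2],"angular":[0,0,1.9]},
  {"slide":[-384,-267,2],"angular":[0,0,1.9]},
  {"slide":[-384,-267,2],"angular":[0,0,1.9]},
  {"slide":[-384,-267,2],"angular":[0,0,1.9]},
  {"slide":[-384,-267,2],"angular":[0,0,1.9]},
  {"slide":[-384,-267,2],"angular":[0,0,1.9]},
  {"slide":[-384,-267,2],"angular":[0,0,1.9]},
  {"slide":[-384,-267,2],"angular":[0,0,1.9]},
  {"slide":[-384,-267,2],"angular":[0,0,1.9]},
  {"slide":[-384,-267,2],"angular":[0,0,1.9]},
])

```text
schema error: expected keys fingers, slide, angular
```

```bash
python3 - <<'E'
from h import *
p,r=now(); print(get_state()["joint_pos"].round(2),rel(p,r,[.528,-.2215,.13],toolR(-16.6)))
E
```

```text
[1.17 0.31 0.05 1.3  0.   1.43] ([-566.9, -655.2, 112.3], [0.0, -0.0, 1.9])
```

All keys are needed in each row.

Call:
jog_arm([
  {"fingers":0.2,"slide":[-384,-267,2],"angular":[0,0,1.9]},
  {"fingers":0.2,"slide":[-384,-267,2],"angular":[0,0,1.9]},
  {"fingers":0.2,"slide":[-384,-267,2],"angular":[0,0,1.9]},
  {"fingers":0.2,"slide":[-384,-267,2],"angular":[0,0,1.9]},
  {"fingers":0.2,"slide":[-384,-267,2],"angular":[0,0,1.9]},
  {"fingers":0.2,"slide":[-384,-267,2],"angular":[0,0,1.9]},
  {"fingers":0.2,"slide":[-384,-267,2],"angular":[0,0,1.9]},
  {"fingers":0.2,"slide":[-384,-267,2],"angular":[0,0,1.9]},
  {"fingers":0.2,"slide":[-384,-267,2],"angular":[0,0,1.9]},
  {"fingers":0.2,"slide":[-384,-267,2],"angular":[0,0,1.9]},
])

```text
clock: 2.63
tcp_pos: [0.4175, 0.2375, 0.2409]
orientation: [0.0, 0.144, 0.99, 0.0]
wrist_force: [0.2, 0.4, -0.1]
finger_gap: 0.0684
grip_force: 0.0
```

```bash
python3 - <<'E'
from h import *
p,r=now(); print(get_state()["joint_pos"].round(2),rel(p,r,[.528,-.2215,.13],toolR(-16.6)))
E
```

```text
[ 0.35  0.13 -0.19  1.25  0.    0.64] ([-237.0, -408.3, 110.7], [0.0, 0.0, -0.0])
```

Call:
jog_arm([
  {"fingers":0.2,"slide":[-237,-408,60],"angular":[0,0,0]},
  {"fingers":0.2,"slide":[-237,-408,60],"angular":[0,0,0]},
  {"fingers":0.2,"slide":[-237,-408,60],"angular":[0,0,0]},
  {"fingers":0.2,"slide":[-237,-408,60],"angular":[0,0,0]},
  {"fingers":0.2,"slide":[-237,-408,60],"angular":[0,0,0]},
  {"fingers":0.2,"slide":[-237,-408,60],"angular":[0,0,0]},
  {"fingers":0.2,"slide":[-237,-408,60],"angular":[0,0,0]},
  {"fingers":0.2,"slide":[-237,-408,60],"angular":[0,0,0]},
  {"fingers":0.2,"slide":[-237,-408,60],"angular":[0,0,0]},
  {"fingers":0.2,"slide":[-237,-408,60],"angular":[0,0,0]},
])

```text
clock: 3.47
tcp_pos: [0.5134, -0.1648, 0.1879]
orientation: [0.0, 0.145, 0.989, 0.0]
wrist_force: [1.6, 1.4, 0.6]
finger_gap: 0.0685
grip_force: 0.0
```

```bash
python3 - <<'E'
from h import *
p,r=now(); print(get_state()["joint_pos"].round(2),rel(p,r,[.528,-.2215,.08],toolR(-16.6)),rel(p,r,[.528,-.2215,.029],toolR(-16.6)))
E
```

```text
[-0.46  0.27 -0.15  1.15  0.   -0.17] ([-30.1, -50.1, 107.9], [0.0, 0.0, -0.0]) ([-30.1, -50.1, 158.9], [0.0, 0.0, -0.0])
```

Call:
jog_arm([
  {"fingers":0.2,"slide":[-28,-48,60],"angular":[0,0,0]},
  {"fingers":0.2,"slide":[-28,-48,60],"angular":[0,0,0]},
  {"fingers":0.2,"slide":[-28,-48,60],"angular":[0,0,0]},
  {"fingers":0.2,"slide":[-28,-48,60],"angular":[0,0,0]},
  {"fingers":0.2,"slide":[-28,-48,60],"angular":[0,0,0]},
])

```text
clock: 3.88
tcp_pos: [0.5261, -0.2163, 0.128]
orientation: [-0.0, 0.145, 0.989, 0.0]
wrist_force: [-0.3, 0.6, 0.4]
finger_gap: 0.0683
grip_force: 0.0
```

```bash
python3 - <<'E'
from h import *
p,r=now(); print(p,rel(p,r,[.528,-.2215,.029],toolR(-16.6)))
c=read_camera("scene");q=proj(c,p).astype(int);print(q)
x,y=max(q[0]-80,0),q[1]-50
cv2.imwrite("pics/hov.png",cv2.resize(c["color"][y:y+120,x:x+160,::-1],(800,600),interpolation=cv2.INTER_CUBIC));print(x,y)
E
```

```text
[ 0.52611283 -0.21628515  0.12801314] ([-3.4, -4.5, 99.0], [0.0, -0.1, -0.0])
[291 228]
211 178
```

View pics/hov.png

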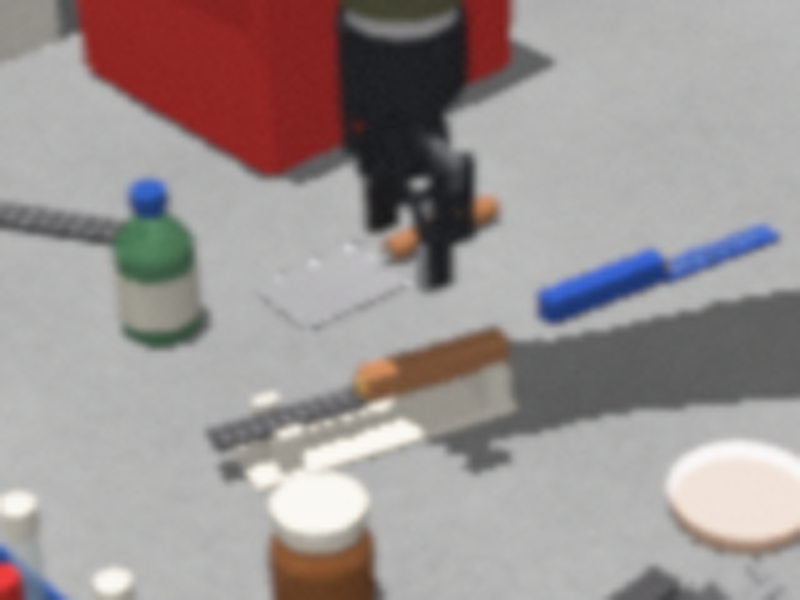

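The open fingers hover over the handle, straddling it around the gold/brown grip region (~(380–435, 280) vs. handle front (375,380)). Descend and grip.

Call:
jog_arm([
  {"fingers":0.2,"slide":[-3.4,-4.5,40],"angular":[0,0,0]},
  {"fingers":0.2,"slide":[-3.4,-4.5,75],"angular":[0,0,0]},
  {"fingers":0.2,"slide":[-3.4,-4.5,99],"angular":[0,0,0]},
  {"fingers":0.2,"slide":[-3.4,-4.5,99],"angular":[0,0,0]},
  {"fingers":0.2,"slide":[-3.4,-4.5,99],"angular":[0,0,0]},
  {"fingers":1,"slide":[-3.4,-4.5,99],"angular":[0,0,0]},
  {"fingers":1,"slide":[-3.4,-4.5,99],"angular":[0,0,0]},
  {"fingers":1,"slide":[-3.4,-4.5,99],"angular":[0,0,0]},
  {"fingers":1,"slide":[-3.4,-4.5,99],"angular":[0,0,0]},
  {"fingers":1,"slide":[-3.4,-4.5,99],"angular":[0,0,0]},
], squeeze=60)

```text
clock: 4.77
tcp_pos: [0.5296, -0.2225, 0.0308]
orientation: [0.002, 0.144, 0.99, -0.0]
wrist_force: [0.1, 1.1, 7.2]
finger_gap: 0.0173
grip_force: 59.9
```

Call:
jog_arm([
  {"fingers":1,"slide":[0,0,0],"angular":[0,0,0]},
  {"fingers":1,"slide":[0,0,-15],"angular":[0,0,0]},
  {"fingers":1,"slide":[0,0,-50],"angular":[0,0,0]},
  {"fingers":1,"slide":[0,0,-90],"angular":[0,0,0]},
  {"fingers":1,"slide":[0,0,-130],"angular":[0,0,0]},
  {"fingers":1,"slide":[0,0,-160],"angular":[0,0,0]},
  {"fingers":1,"slide":[0,0,-160],"angular":[0,0,0]},
  {"fingers":1,"slide":[0,0,-160],"angular":[0,0,0]},
], squeeze=60)

```text
clock: 5.43
tcp_pos: [0.5297, -0.2227, 0.1916]
orientation: [0.002, 0.145, 0.989, -0.001]
wrist_force: [0.1, 0.4, -2.1]
finger_gap: 0.0173
grip_force: 58.7
```

```bash
python3 - <<'E'
from h import *
p,r=now(); cs=[read_camera("top"),read_camera("scene")]
for n,c in zip("ts",cs):
    for t in("file_tip","file"): print(n,t,[(np.round(k["point"],1).tolist(),round(k["p"],2)) for k in tip_of(t,c)[:4]],proj(c,p+r.apply([-.125 if t=="file_tip" else -.025,0,.003])).round(1))
ims=[]
for c in cs:
    q=proj(c,p+r.apply([-.05,0,0])).astype(int); x,y=q[0]-40,q[1]-60; print(x,y)
    ims.append(cv2.resize(c["color"][y:y+120,x:x+80,::-1],(400,600),interpolation=cv2.INTER_CUBIC))
cv2.imwrite("pics/g.png",np.hstack(ims)); print(p,r.as_matrix().round(3))
E
```

```text
t file_tip [([474.0, 236.7], 0.91), ([350.2, 373.1], 0.57)] [381.1 160.4]
t file [([518.6, 213.0], 0.71), ([359.6, 334.4], 0.59), ([112.7, 209.6], 0.35)] [368.2 203.7]
s file_tip [([364.5, 224.3], 0.84), ([235.0, 228.4], 0.83), ([249.8, 225.9], 0.59), ([282.2, 261.7], 0.31)] [249.3 221.1]
s file [([281.8, 211.3], 0.93), ([209.9, 222.2], 0.91), ([344.7, 233.8], 0.6)] [281.4 212.8]
331 132
233 153
[ 0.52965204 -0.22274353  0.19158793] [[-0.958  0.286  0.005]
 [ 0.286  0.958 -0.003]
 [-0.005 -0.001 -1.   ]]
```

View pics/g.png

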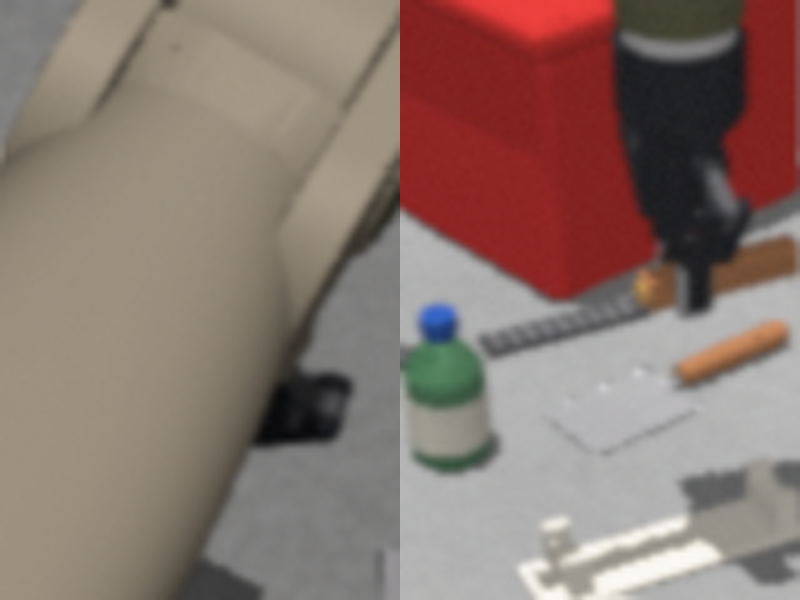

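The file is held level by the handle front (tip at scene (250,222), as predicted within ~1 px). Now transfer to above the edge with the tilt.

```bash
cat >> h.py <<'E'
E0=np.array([.618,.124,.120]); RF=toolR(1.2,30)
OFF=np.array([-.126,0,.006])
def edgeF():
    z=-RF.as_matrix()[:,2]; y=-RF.as_matrix()[:,0]; return np.stack([np.cross(y,z),y,z],1)
def tcp_for(u,h): return E0+edgeF()@[0,u,h]-RF.apply(OFF)
def tip_now():
    p,r=now(); return (edgeF().T@(p+r.apply(OFF)-E0)*1000).round(1)
E
python3 - <<'E'
from h import *
p,r=now(); print(edgeF().round(2),tcp_for(.02,.04)); print(rel(p,r,tcp_for(.02,.06),RF))
E
```

```text
[[ 0.02  1.   -0.01]
 [-0.87  0.02  0.5 ]
 [ 0.5   0.    0.87]] [0.51154157 0.14477506 0.15983717]
([123.0, 355.9, 10.7], [29.8, -4.8, -17.4])
```

Call:
jog_arm([
  {"fingers":1,"slide":[12,35,-25],"angular":[3,-0.5,-1.7]},
  {"fingers":1,"slide":[25,71,-50],"angular":[6,-1,-3.5]},
  {"fingers":1,"slide":[37,107,-50],"angular":[9,-1.5,-5.2]},
  {"fingers":1,"slide":[49,142,-50],"angular":[12,-2,-7]},
  {"fingers":1,"slide":[61,178,-50],"angular":[15,-2.5,-8.7]},
  {"fingers":1,"slide":[74,214,-50],"angular":[18,-3,-10.4]},
  {"fingers":1,"slide":[86,249,-50],"angular":[21,-3.5,-12.2]},
  {"fingers":1,"slide":[98,285,-50],"angular":[24,-4,-14]},
  {"fingers":1,"slide":[111,320,-30],"angular":[27,-4.4,-15.7]},
  {"fingers":1,"slide":[123,356,-10],"angular":[29.8,-4.8,-17.4]},
])

```text
clock: 6.57
tcp_pos: [0.5125, 0.1551, 0.1999]
orientation: [0.005, -0.011, 0.966, -0.26]
wrist_force: [0.3, -0.2, -1.9]
finger_gap: 0.0169
grip_force: 59.0
```

```bash
python3 - <<'E'
from h import *
p,r=now(); print(get_state()["joint_pos"].round(2),tip_now(),rel(p,r,tcp_for(.02,.03),RF))
E
```

```text
[ 0.4   0.43  0.01  1.35 -0.49  0.43] [11.2 21.2 80.5] ([1.5, 11.3, 49.8], [-0.1, 0.3, -0.0])
```

Call:
jog_arm([
  {"fingers":1,"slide":[1.5,11.3,25],"angular":[0,0,0]},
  {"fingers":1,"slide":[1.5,11.3,58],"angular":[0,0,0]},
  {"fingers":1,"slide":[1.5,11.3,60],"angular":[0,0,0]},
  {"fingers":1,"slide":[1.5,11.3,60],"angular":[0,0,0]},
])

```text
clock: 6.9
tcp_pos: [0.5093, 0.1317, 0.1397]
orientation: [0.001, -0.011, 0.965, -0.26]
wrist_force: [0.7, -0.2, -0.4]
finger_gap: 0.017
grip_force: 59.1
```

```bash
python3 - <<'E'
from h import *
p,r=now(); print(get_state()["wrist_force"],tip_now(),rel(p,r,tcp_for(.02,.01),RF))
cs=[read_camera("top"),read_camera("scene")]; ims=[]
for c in cs:
    q=proj(c,E0).astype(int); x,y=q[0]-20,q[1]-30; print(x,y,[((proj(c,w)-[x,y])*10).round() for w in (E0-.02*edgeF()[:,0],E0+.02*edgeF()[:,0],p+r.apply(OFF))])
    ims.append(cv2.resize(c["color"][y:y+60,x:x+40,::-1],(400,600),interpolation=cv2.INTER_CUBIC))
cv2.imwrite("pics/e.png",np.hstack(ims))
E
```

```text
[ 0.69455182 -0.20866824 -0.35846298] [ 1.  17.5 15.7] ([-2.5, 1.2, 6.1], [-0.2, -0.2, 0.1])
188 153 [array([134., 315.]), array([271., 286.]), array([161., 207.])]
337 269 [array([256., 368.]), array([153., 242.]), array([184., 311.])]
```

View pics/e.png

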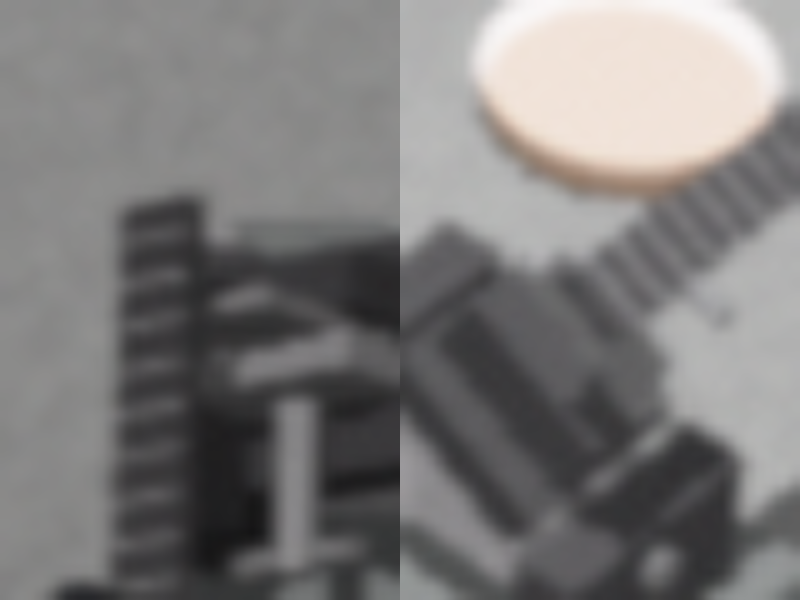

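The blade tip sits at top (160,205), as predicted, over the edge and to its lower-left half of the plate; the head is untouched. Raise the grip to 120 N and feel for contact.

Call:
jog_arm([
  {"fingers":1,"slide":[-2.5,1,3],"angular":[0,0,0]},
  {"fingers":1,"slide":[-2.5,1,6],"angular":[0,0,0]},
  {"fingers":1,"slide":[-2.5,1,9],"angular":[0,0,0]},
  {"fingers":1,"slide":[-2.5,1,9],"angular":[0,0,0]},
  {"fingers":1,"slide":[-2.5,1,9],"angular":[0,0,0]},
], squeeze=120)

```text
clock: 7.42
tcp_pos: [0.5141, 0.1286, 0.1343]
orientation: [0.004, -0.01, 0.966, -0.259]
wrist_force: [0.6, 0.0, -0.4]
finger_gap: 0.0155
grip_force: 117.4
```

```bash
cat > f.py <<'E'
from h import *
s=get_state();print("F edge",(edgeF().T@s["wrist_force"]).round(2),"M",(edgeF().T@s["ft_torque"]).round(3),"tip",tip_now(),rel(*now(),now()[0],RF)[1])
E
python3 f.py
```

```text
F edge [-0.21  0.58 -0.29] M [-0.023  0.553  0.045] tip [ 1.4 22.2 10. ] [-0.0, 0.1, -0.1]
```

Call:
jog_arm([
  {"fingers":1,"slide":[0,0,3],"angular":[0,0,0]},
  {"fingers":1,"slide":[0,0,6],"angular":[0,0,0]},
  {"fingers":1,"slide":[0,0,6],"angular":[0,0,0]},
  {"fingers":1,"slide":[0,0,6],"angular":[0,0,0]},
])

```text
clock: 7.75
tcp_pos: [0.5139, 0.1257, 0.1286]
orientation: [0.004, -0.01, 0.966, -0.259]
wrist_force: [-0.1, 0.3, -1.2]
finger_gap: 0.016
grip_force: 117.6
```

```bash
python3 f.py
```

```text
F edge [-0.85 -0.07 -0.89] M [-0.007  0.596  0.028] tip [ 1.  22.   3.6] [-0.1, 0.1, -0.0]
```

Call:
jog_arm([
  {"fingers":1,"slide":[0,0,1.5],"angular":[0,0,0]},
  {"fingers":1,"slide":[0,0,3],"angular":[0,0,0]},
  {"fingers":1,"slide":[0,0,3],"angular":[0,0,0]},
  {"fingers":1,"slide":[0,0,3],"angular":[0,0,0]},
])

```text
clock: 8.08
tcp_pos: [0.5144, 0.1245, 0.1264]
orientation: [0.004, -0.01, 0.966, -0.259]
wrist_force: [0.0, 1.1, 1.3]
finger_gap: 0.0159
grip_force: 117.9
```

```bash
python3 f.py
```

```text
F edge [-0.27  0.05  1.66] M [0.203 0.51  0.004] tip [ 1.  22.4  1.3] [-0.0, 0.2, -0.0]
```

Contact felt (~2 N). Press slightly more, then push the stroke.

Call:
jog_arm([
  {"fingers":1,"slide":[0,0,1.5],"angular":[0,0,0]},
  {"fingers":1,"slide":[0,0,1.5],"angular":[0,0,0]},
  {"fingers":1,"slide":[0,0,1.5],"angular":[0,0,0]},
  {"fingers":1,"slide":[-9,0,1.5],"angular":[0,0,0]},
  {"fingers":1,"slide":[-18,0,1.5],"angular":[0,0,0]},
  {"fingers":1,"slide":[-27,0,1.5],"angular":[0,0,0]},
  {"fingers":1,"slide":[-36,0,1.5],"angular":[0,0,0]},
  {"fingers":1,"slide":[-45,0,1.5],"angular":[0,0,0]},
  {"fingers":1,"slide":[-52,0,1.5],"angular":[0,0,0]},
  {"fingers":1,"slide":[-52,0,1.5],"angular":[0,0,0]},
])

```text
clock: 8.92
tcp_pos: [0.5679, 0.1247, 0.1248]
orientation: [0.004, -0.01, 0.966, -0.259]
wrist_force: [-2.1, 2.0, 3.1]
finger_gap: 0.0163
grip_force: 118.3
```

```bash
python3 f.py
```

```text
F edge [-0.18 -2.08  3.69] M [-0.246  0.619  0.024] tip [ 1.1 75.9 -0.7] [-0.0, 0.2, -0.1]
```

Call:
jog_arm([
  {"fingers":1,"slide":[-1,0,-10],"angular":[0,0,0]},
  {"fingers":1,"slide":[-1,0,-20],"angular":[0,0,0]},
  {"fingers":1,"slide":[-1,0,-22],"angular":[0,0,0]},
  {"fingers":1,"slide":[-1,0,-22],"angular":[0,0,0]},
  {"fingers":1,"slide":[20,0,-22],"angular":[0,0,0]},
  {"fingers":1,"slide":[52,0,-22],"angular":[0,0,0]},
  {"fingers":1,"slide":[52,0,-22],"angular":[0,0,0]},
  {"fingers":1,"slide":[52,0,-10],"angular":[0,0,0]},
  {"fingers":1,"slide":[52,0,-10],"angular":[0,0,0]},
  {"fingers":1,"slide":[52,0,-10],"angular":[0,0,0]},
])

```text
clock: 9.75
tcp_pos: [0.5134, 0.128, 0.1329]
orientation: [0.003, -0.01, 0.966, -0.26]
wrist_force: [-0.3, 0.5, -0.7]
finger_gap: 0.0161
grip_force: 117.9
```

```bash
python3 f.py
```

```text
F edge [-0.74 -0.31 -0.36] M [-0.011  0.608  0.022] tip [ 1.1 21.5  8.3] [-0.1, 0.0, -0.0]
```

Call:
jog_arm([
  {"fingers":1,"slide":[0,0,5],"angular":[0,0,0]},
  {"fingers":1,"slide":[0,0,7.5],"angular":[0,0,0]},
  {"fingers":1,"slide":[0,0,9.5],"angular":[0,0,0]},
  {"fingers":1,"slide":[0,0,9.5],"angular":[0,0,0]},
  {"fingers":1,"slide":[0,0,9.5],"angular":[0,0,0]},
  {"fingers":1,"slide":[0,0,9.5],"angular":[0,0,0]},
])

```text
clock: 10.25
tcp_pos: [0.5146, 0.124, 0.1258]
orientation: [0.004, -0.01, 0.966, -0.259]
wrist_force: [-0.3, 0.9, 1.9]
finger_gap: 0.0161
grip_force: 118.2
```

```bash
python3 f.py
```

```text
F edge [ 0.15 -0.24  2.09] M [ 0.37   0.494 -0.042] tip [ 1.1 22.6  0.5] [-0.0, 0.2, -0.1]
```

Pressed at ~3 N. Second stroke.

Call:
jog_arm([
  {"fingers":1,"slide":[0,0,0.5],"angular":[0,0,0]},
  {"fingers":1,"slide":[-9,0,0.7],"angular":[0,0,0]},
  {"fingers":1,"slide":[-18,0,0.7],"angular":[0,0,0]},
  {"fingers":1,"slide":[-27,0,0.7],"angular":[0,0,0]},
  {"fingers":1,"slide":[-36,0,0.7],"angular":[0,0,0]},
  {"fingers":1,"slide":[-45,0,0.7],"angular":[0,0,0]},
  {"fingers":1,"slide":[-52,0,0.7],"angular":[0,0,0]},
  {"fingers":1,"slide":[-52,0,0.7],"angular":[0,0,0]},
])

```text
clock: 10.92
tcp_pos: [0.5678, 0.1245, 0.1246]
orientation: [0.004, -0.01, 0.966, -0.259]
wrist_force: [-2.9, 1.7, 1.9]
finger_gap: 0.0164
grip_force: 118.3
```

```bash
python3 f.py
```

```text
F edge [-0.53 -2.87  2.5 ] M [-0.196  0.581  0.067] tip [ 1.1 75.9 -0.9] [-0.0, 0.2, -0.1]
```

Call:
jog_arm([
  {"fingers":1,"slide":[-1,0,-10],"angular":[0,0,0]},
  {"fingers":1,"slide":[-1,0,-20],"angular":[0,0,0]},
  {"fingers":1,"slide":[-1,0,-22],"angular":[0,0,0]},
  {"fingers":1,"slide":[-1,0,-22],"angular":[0,0,0]},
  {"fingers":1,"slide":[20,0,-22],"angular":[0,0,0]},
  {"fingers":1,"slide":[52,0,-22],"angular":[0,0,0]},
  {"fingers":1,"slide":[52,0,-22],"angular":[0,0,0]},
  {"fingers":1,"slide":[52,0,-10],"angular":[0,0,0]},
  {"fingers":1,"slide":[52,0,-10],"angular":[0,0,0]},
  {"fingers":1,"slide":[52,0,-10],"angular":[0,0,0]},
])

```text
clock: 11.75
tcp_pos: [0.5135, 0.1279, 0.1327]
orientation: [0.003, -0.01, 0.966, -0.26]
wrist_force: [0.2, -0.2, -1.0]
finger_gap: 0.0159
grip_force: 117.9
```

```bash
python3 f.py
```

```text
F edge [-0.31  0.21 -1.01] M [-0.033  0.555  0.027] tip [ 1.2 21.6  8.2] [-0.1, 0.0, -0.0]
```

Third stroke, same commands.

Call:
jog_arm([
  {"fingers":1,"slide":[0,0,5],"angular":[0,0,0]},
  {"fingers":1,"slide":[0,0,7.5],"angular":[0,0,0]},
  {"fingers":1,"slide":[0,0,9.5],"angular":[0,0,0]},
  {"fingers":1,"slide":[0,0,9.5],"angular":[0,0,0]},
  {"fingers":1,"slide":[0,0,9.5],"angular":[0,0,0]},
  {"fingers":1,"slide":[0,0,9.5],"angular":[0,0,0]},
])

```text
clock: 12.25
tcp_pos: [0.5146, 0.1239, 0.1256]
orientation: [0.004, -0.01, 0.966, -0.259]
wrist_force: [0.0, 1.9, 1.5]
finger_gap: 0.0159
grip_force: 118.2
```

```bash
python3 f.py
```

```text
F edge [-0.95  0.07  2.26] M [0.358 0.535 0.024] tip [ 1.1 22.7  0.3] [-0.0, 0.2, -0.1]
```

Call:
jog_arm([
  {"fingers":1,"slide":[0,0,0.5],"angular":[0,0,0]},
  {"fingers":1,"slide":[-9,0,0.7],"angular":[0,0,0]},
  {"fingers":1,"slide":[-18,0,0.7],"angular":[0,0,0]},
  {"fingers":1,"slide":[-27,0,0.7],"angular":[0,0,0]},
  {"fingers":1,"slide":[-36,0,0.7],"angular":[0,0,0]},
  {"fingers":1,"slide":[-45,0,0.7],"angular":[0,0,0]},
  {"fingers":1,"slide":[-52,0,0.7],"angular":[0,0,0]},
  {"fingers":1,"slide":[-52,0,0.7],"angular":[0,0,0]},
])

```text
clock: 12.92
tcp_pos: [0.5678, 0.1244, 0.1244]
orientation: [0.004, -0.01, 0.966, -0.259]
wrist_force: [-2.2, 1.1, 3.2]
finger_gap: 0.0159
grip_force: 118.4
```

```bash
python3 f.py
```

```text
F edge [ 0.62 -2.16  3.36] M [-0.226  0.577 -0.004] tip [ 1.1 75.9 -1.1] [-0.0, 0.2, -0.1]
```

Call:
jog_arm([
  {"fingers":1,"slide":[-1,0,-10],"angular":[0,0,0]},
  {"fingers":1,"slide":[-1,0,-20],"angular":[0,0,0]},
  {"fingers":1,"slide":[-1,0,-22],"angular":[0,0,0]},
  {"fingers":1,"slide":[-1,0,-22],"angular":[0,0,0]},
  {"fingers":1,"slide":[20,0,-22],"angular":[0,0,0]},
  {"fingers":1,"slide":[52,0,-40],"angular":[0,0,0]},
  {"fingers":1,"slide":[52,0,-80],"angular":[0,0,0]},
  {"fingers":1,"slide":[52,0,-80],"angular":[0,0,0]},
  {"fingers":1,"slide":[52,0,-80],"angular":[0,0,0]},
])

```text
clock: 13.67
tcp_pos: [0.5132, 0.164, 0.1944]
orientation: [0.005, -0.011, 0.966, -0.259]
wrist_force: [0.8, 0.1, -1.5]
finger_gap: 0.0159
grip_force: 117.8
```

```bash
python3 - <<'E'
from h import *
p,r=now(); B=[.529,-.2225,.12]; q=toolR(-16.6)
print(p,tip_now(),rel(p,r,B,q))
c=read_camera("scene")
print("tip pred",proj(c,p+r.apply(OFF)),[(np.round(k["point"],1),k["p"]) for k in tip_of("file_tip",c)],"orig pred",proj(c,p+r.apply(OFF+[.1,0,0])),[(np.round(k["point"],1),k["p"]) for k in tip_of("file",c)])
E
```

```text
[0.51316698 0.16396607 0.19440492] [ 0.7 22.1 80.1] ([-6.7, -297.6, 258.0], [-29.7, 4.9, 17.4])
tip pred [366.4731703  289.91349831] [(array([239.6, 225.5]), 0.9), (array([365.8, 290.5]), 0.75), (array([365.1, 224.5]), 0.56)] orig pred [391.90880505 270.47825104] [(array([206.1, 223.2]), 0.88), (array([343.5, 233.5]), 0.73), (array([395.1, 270.3]), 0.7), (array([421.6, 305.8]), 0.34)]
```

```bash
python3 - <<'E'
from h import *
p,r=now(); q=toolR(-16.6); rv=(r.inv()*q).as_rotvec()
for B,f in (([.515,.1,.225],.15),([.517,.0,.225],.45),([.52,-.1,.215],.75),([.529,-.2225,.15],1)): print(rel(p,r,B,r*R.from_rotvec(rv*f)))
E
```

```text
([-0.5, -70.7, 3.7], [-4.5, 0.7, 2.6])
([-0.4, -157.2, 53.8], [-13.4, 2.1, 7.8])
([-1.3, -238.8, 112.6], [-22.4, 3.6, 13.0])
([-7.6, -312.3, 230.4], [-29.8, 4.8, 17.4])
```

Call:
jog_arm([
  {"fingers":1,"slide":[0,-36,2],"angular":[-2,0.3,1.3]},
  {"fingers":1,"slide":[0,-71,4],"angular":[-4.5,0.7,2.6]},
  {"fingers":1,"slide":[0,-100,20],"angular":[-7.5,1.2,4.3]},
  {"fingers":1,"slide":[0,-128,37],"angular":[-10.5,1.7,6]},
  {"fingers":1,"slide":[0,-157,54],"angular":[-13.4,2.1,7.8]},
  {"fingers":1,"slide":[-1,-185,73],"angular":[-16.5,2.6,9.5]},
  {"fingers":1,"slide":[-1,-212,93],"angular":[-19.5,3.1,11.3]},
  {"fingers":1,"slide":[-1,-239,113],"angular":[-22.4,3.6,13]},
  {"fingers":1,"slide":[-3,-257,142],"angular":[-25,4,14.5]},
  {"fingers":1,"slide":[-5,-275,171],"angular":[-27.5,4.4,16]},
])

```text
clock: 14.65
tcp_pos: [0.5252, -0.1631, 0.1833]
orientation: [0.001, 0.134, 0.991, -0.02]
wrist_force: [0.5, 0.4, -0.8]
finger_gap: 0.0158
grip_force: 117.8
```

```bash
python3 - <<'E'
from h import *
p,r=now(); print(p,rel(p,r,[.529,-.2225,.11],toolR(-16.6)))
E
```

```text
[ 0.52516941 -0.16308774  0.18328649] ([-18.9, -53.4, 75.6], [-2.2, 0.5, 1.2])
```

Call:
jog_arm([
  {"fingers":1,"slide":[-10,-30,30],"angular":[-2.2,0.5,1.2]},
  {"fingers":1,"slide":[-19,-53,60],"angular":[-2.2,0.5,1.2]},
  {"fingers":1,"slide":[-19,-53,75],"angular":[-2.2,0.5,1.2]},
  {"fingers":1,"slide":[-19,-53,75],"angular":[-2.2,0.5,1.2]},
  {"fingers":1,"slide":[-19,-53,75],"angular":[-2.2,0.5,1.2]},
  {"fingers":1,"slide":[-19,-53,75],"angular":[-2.2,0.5,1.2]},
])

```text
clock: 15.15
tcp_pos: [0.5293, -0.2191, 0.1114]
orientation: [-0.001, 0.143, 0.99, -0.001]
wrist_force: [0.1, 0.9, -0.1]
finger_gap: 0.016
grip_force: 117.9
```

```bash
python3 - <<'E'
from h import *
p,r=now(); print(p,rel(p,r,[.5295,-.2225,.045],toolR(-16.6)),get_state()["ft_torque"])
E
```

```text
[ 0.52930169 -0.21906965  0.11135027] ([-1.3, -3.1, 66.4], [-0.1, -0.1, 0.2]) [-0.00475812 -0.05167756  0.05137194]
```

Call:
jog_arm([
  {"fingers":1,"slide":[-1.3,-3.1,30],"angular":[0,0,0.2]},
  {"fingers":1,"slide":[-1.3,-3.1,55],"angular":[0,0,0.2]},
  {"fingers":1,"slide":[-1.3,-3.1,65],"angular":[0,0,0.2]},
  {"fingers":1,"slide":[-1.3,-3.1,65],"angular":[0,0,0.2]},
  {"fingers":1,"slide":[-1.3,-3.1,65],"angular":[0,0,0.2]},
  {"fingers":1,"slide":[-1.3,-3.1,65],"angular":[0,0,0.2]},
])

```text
clock: 15.65
tcp_pos: [0.5308, -0.2228, 0.0478]
orientation: [0.0, 0.144, 0.99, -0.001]
wrist_force: [-0.3, 0.1, -1.0]
finger_gap: 0.0157
grip_force: 117.9
```

```bash
python3 - <<'E'
from h import *
p,r=now(); print(p,rel(p,r,[.5295,-.2225,.031],toolR(-16.6)),get_state()["wrist_force"])
c=read_camera("scene");x,y=230,215
cv2.imwrite("pics/pl.png",cv2.resize(c["color"][y:y+75,x:x+100,::-1],(800,600),interpolation=cv2.INTER_CUBIC))
E
```

```text
[ 0.53076325 -0.22275403  0.04782859] ([1.3, -0.1, 16.8], [-0.1, 0.0, 0.0]) [-0.30963569  0.070854   -1.03247399]
```

View pics/pl.png

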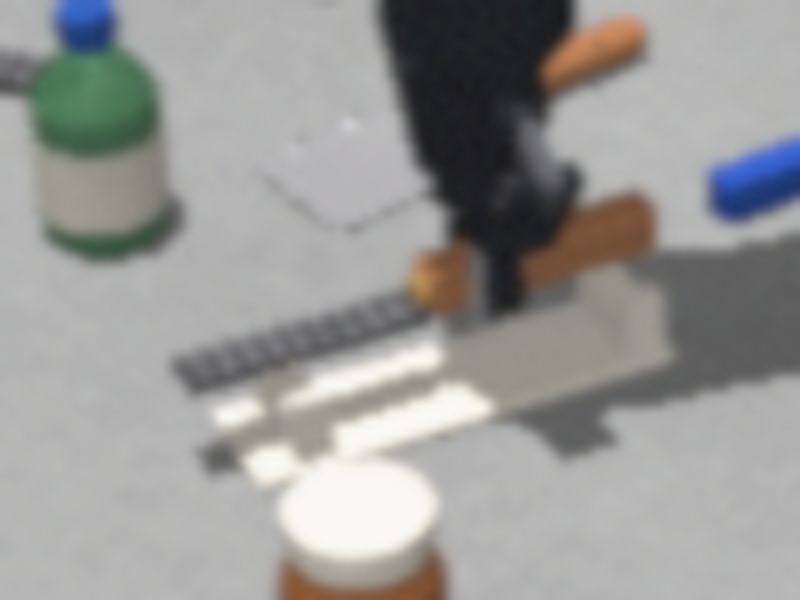

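The file hangs aligned just above the saddles (tip at (190,370), rest notch near (270,390)). Lower to the floor of the notches.

Call:
jog_arm([
  {"fingers":1,"slide":[1,0,6],"angular":[0,0,0]},
  {"fingers":1,"slide":[1,0,12],"angular":[0,0,0]},
  {"fingers":1,"slide":[1,0,16.5],"angular":[0,0,0]},
  {"fingers":1,"slide":[1,0,16.5],"angular":[0,0,0]},
  {"fingers":1,"slide":[1,0,16.5],"angular":[0,0,0]},
])

```text
clock: 16.12
tcp_pos: [0.5287, -0.2225, 0.0309]
orientation: [-0.0, 0.144, 0.99, -0.001]
wrist_force: [-4.9, 2.1, 12.5]
finger_gap: 0.0159
grip_force: 119.7
```

Call:
jog_arm([
  {"fingers":1,"slide":[0,0,-0.5],"angular":[0,0,0]},
  {"fingers":0.7,"slide":[0,0,-0.5],"angular":[0,0,0]},
  {"fingers":0.2,"slide":[0,0,-0.5],"angular":[0,0,0]},
  {"fingers":0.2,"slide":[0,0,-0.5],"angular":[0,0,0]},
  {"fingers":0.2,"slide":[0,0,-0.5],"angular":[0,0,0]},
  {"fingers":0.2,"slide":[0,0,-20],"angular":[0,0,0]},
  {"fingers":0.2,"slide":[0,0,-55],"angular":[0,0,0]},
  {"fingers":0.2,"slide":[0,0,-95],"angular":[0,0,0]},
  {"fingers":0.2,"slide":[20,30,-130],"angular":[0,0,0]},
  {"fingers":0.2,"slide":[50,50,-150],"angular":[0,0,0]},
], squeeze=20)

```text
clock: 16.95
tcp_pos: [0.5018, -0.1666, 0.1782]
orientation: [0.002, 0.145, 0.989, -0.001]
wrist_force: [1.0, 0.5, 1.2]
finger_gap: 0.0681
grip_force: 0.0
```

Call:
jog_arm([
  {"fingers":0.2,"slide":[30,200,-30],"angular":[0,0,0]},
  {"fingers":0.2,"slide":[30,200,-30],"angular":[0,0,0]},
  {"fingers":0.2,"slide":[30,200,-30],"angular":[0,0,0]},
  {"fingers":0.2,"slide":[30,200,-30],"angular":[0,0,0]},
  {"fingers":0.2,"slide":[30,200,-30],"angular":[0,0,0]},
  {"fingers":0.2,"slide":[30,200,-30],"angular":[0,0,0]},
  {"fingers":0.2,"slide":[30,200,-30],"angular":[0,0,0]},
])

```text
clock: 17.53
tcp_pos: [0.5276, 0.0371, 0.2052]
orientation: [-0.001, 0.142, 0.99, -0.001]
wrist_force: [-0.3, -0.8, -1.2]
finger_gap: 0.0686
grip_force: 0.0
```

```bash
python3 - <<'E'
from h import *
t=read_camera("top");s=read_camera("scene")
a=cv2.resize(t["color"][177:267,305:425,::-1],(400,300),interpolation=cv2.INTER_CUBIC);b=cv2.resize(s["color"][220:310,230:350,::-1],(400,300),interpolation=cv2.INTER_CUBIC)
cv2.imwrite("pics/fin.png",np.hstack([a,b]))
E
```

```text
(no output)
```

View pics/fin.png

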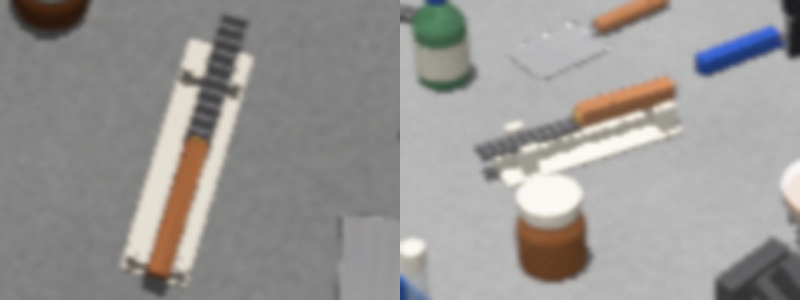

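The file lies in both notches just as it did at the start (tip (234,18), tail (157,272) in the crop), with nothing else moved. I'm handing it in.

```bash
python3 -c "
from workcell import *
print(hand_in())"
```

```text
the job is handed in; nothing more can be done
None
```

I made three forward strokes on the plate edge, lifting the file clear after each. I then laid it back in both notches of its rest, pointing as I found it, and handed the job in at about 17.5 s on the robot's clock; no verdict came back.

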